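# Peel the stuck upper vial tray off its nest by the corner lug

### The job

The white plastic vial tray is snapped tightly into the steel tray under it. Gently pinch the lug at its corner (grip lightly, at most about 40 N), peel the tray off by lifting that corner first while the opposite corner stays down, and leave the steel tray lying where it is and the objects round about untouched. Finish while still holding the white tray by its lug, still and roughly level, above the middle of the paper towel with the whole tray at least 6 cm clear of the table.

Things in the scene. Friction and masses are not known exactly. Their poses are not given: they have to be found in the camera images.
- upper_tray_lug (a point): grip point of the white tray: centre of its upright corner lug, a plate 9 mm thick (11 at the bead on top) pointing outward along (-0.641,-0.767,0) in the tray's axes (z up); pinch across that, from above. From here the plate runs 18 mm outward, 26 inward, 14 down, 14 up. It is 102 mm from the tray's centre axis, 50 mm above the table; free on both sides down to 12 mm inward (gusset)
- upper_tray_center (a point): centre of the white plastic tray (about 0.1 kg), 10 mm over its underside; body 88 x 108 x 16 mm, nested in the steel tray with 2 mm play a side; flange 102 (x) x 122 (y) mm lies on the rim. Four sprung nubs, one near each corner, hold it: each lets go at a few N, once lifted there by about 10 mm. Together they hold most of the steel tray's weight
- upper_tray_near_corner (a point): upper face of the flange at the corner with the lug, (-51,-61) mm in the tray's axes, 79.5 mm from its centre axis
- upper_tray_far_corner (a point): upper face of the flange at the corner opposite to the lug, (51,61) mm in the tray's axes
- upper_tray_left_corner (a point): upper face of the flange at the corner (-51,61) mm in the tray's axes
- upper_tray_right_corner (a point): upper face of the flange at the corner (51,-61) mm in the tray's axes
- upper_tray: the white tray; origin at the centre of its underside, 20 mm above the table at the start
- lower_tray: the loose steel tray (0.8 to 1.0 kg), 104 x 124 x 36 mm, origin at the centre of its underside on the table, z up, same x and y axes as the white tray
- paper_towel: folded paper towel lying flat on the table, 103 mm along its x and 207 mm along its y, up to 11 mm thick, fixed; origin at its middle
- sample_pot_center (a point): bystander: sample jar with screw cap, 41 mm diameter, 53 mm tall; its centre
- tape_roll_center (a point): bystander: roll of white tape, 48 mm diameter, 13 mm tall, lying flat; its centre
- clamp_block_center (a point): bystander: flat machined block 52 x 64 x 13 mm; its centre

How it is judged:
On the way, in this order (a step that is already met when the one before it is completed fails the run):
1. the lug's corner of the white tray is at least 15 mm up out of the steel tray while the opposite corner is still down (within 8 mm) (z of upper_tray_near_corner in the frame of lower_tray above 0.0525 m and z of upper_tray_far_corner in the frame of lower_tray below 0.0455 m), for 0.05 s.
2. the white tray is wholly out of the steel tray: all four of its corners are at least 20 mm above their seated height (height (world z) of each of upper_tray_near_corner, upper_tray_far_corner, upper_tray_left_corner, upper_tray_right_corner above 0.0575 m and contact force between upper_tray and lower_tray below 0.05 N), for 0.1 s.
At the end, for the whole second after the job is handed in: Fingers hold the white tray, at rest, its centre within 50 mm of the towel's middle in plan, tilt under 0.45 rad, all four corners over 60 mm above the table; steel tray flat on the table within 30 mm of its start; bystanders within 15 mm of theirs (contact force between the fingers and upper_tray above 2 N and contact force between upper_tray and lower_tray below 0.05 N and horizontal distance between upper_tray_center and paper_towel below 0.05 m and angle between upper_tray's own z axis and vertical below 0.45 rad and height (world z) of each of upper_tray_near_corner, upper_tray_far_corner, upper_tray_left_corner, upper_tray_right_corner above 0.06 m and linear speed of upper_tray below 0.03 m/s and distance of lower_tray from where it was at the start of the episode below 0.03 m and height (world z) of lower_tray below 0.004 m and angle between lower_tray's own z axis and vertical below 0.04 rad and distance of each of sample_pot_center, tape_roll_center, clamp_block_center from where it was at the start of the episode below 0.015 m); the arm keeps its last pose, push and grip.
It fails at once if the white tray is squeezed too hard (fingers on tray more than 110 N, both pads summed) (contact force between the fingers and upper_tray above 110 N).
It fails at once if the steel tray is lifted more than 10 mm or tipped more than 0.14 rad (height (world z) of lower_tray above 0.01 m or angle between lower_tray's own z axis and vertical above 0.14 rad).
It fails at once if a bystander is pushed more than 15 mm (distance of any of sample_pot_center, tape_roll_center, clamp_block_center from where it was at the start of the episode above 0.015 m).
It also fails if it takes over 48 s, if anything falls off the work surface, if the arm or the gripper's body presses on something with over 40 N, if the wrist force passes 120 N, or if a joint passes its speed limit or range.

### The arm

A 7-joint arm with a two-finger parallel gripper is mounted at the origin on a cart in front of the work surface, level with it; the furniture and walls round the work are solid. World frame = base frame: x ahead of the robot, y to its left, z up, the work surface at z = 0. Lengths are in m, angles in rad, forces in N, time in s.
With the tool pointing down it reaches from about 0.4 to 0.85 m from the base axis. Payload 4.5 kg.
Tool frame: the origin (TCP) lies midway between the tips of the shut fingers; the grasp point (between the pads) lies 19 mm behind it; z points along the fingers, y is the direction in which the jaws open and shut (so a half turn about z gives the same grasp; the last joint's range is limited). The gripper opens to 88 mm and grips with 3 to 60 N. Pads are 18 mm wide; open, the fingers measure 123 mm over their backs; the gripper's body (75 mm by 187 mm) begins 45 mm behind the grasp point.
Start: joints at [-1.142, 0.689, -0.195, 1.565, 0.157, 0.902, -0.215], TCP at [0.24, 0.577, 0.239] pointing down, gripper open.
Joint ranges: [-3.01, 3.01], [-0.46, 2.08], [-1.47, 1.51], [0.13, 2.56], [-1, 4.14], [0.04, 2.09], [-2.66, 2.66]. Speed limits (rad/s): [2.57, 2.57, 3.14, 3.14, 3.14, 3.14, 3.14].

### API

Orientations are given as a unit quaternion [x, y, z, w].
In Python, from plant import r gives the robot as it stands. The module is installed in compiled form; this text tells all that it offers.
- The arm moves only by the shell command python3 -m jog 'ROWS' [FORCE]. ROWS is JSON, a list of rows, each an object with "translation": the shift along the tool's x, y, z in units of 40 mm (1.0 is 40 mm), a list of three; "twist": the turn about the tool's z in units of 6 degrees (1.0 is 6 degrees); "claw": the opening in per cent of the stroke, from 0 (shut) to 100 (fully open). A call has 1 to 20 rows; each row shifts and turns the commanded pose from where the row before left it, along the tool's axes as they then stand; what a row does not reach is not made up. A row lasts 1/12 s, in which the tool goes at most 41.7 mm and 7.16 degrees, less where a joint would pass 70% of its speed; a pose out of reach is approached as far as the arm can. A call is refused whole if a number of a shift passes 1 or a number of a turn 1, either way. A call with a gripper value outside its range is refused whole. The fingers move at their own pace and stop on an object; FORCE is the grip in N (left out, the last holds). Time passes only in rows, so rows that do not move let the fingers close. It gives the time, the measured TCP pose, the force and the opening at its end, in the units of the state.
- r.get_state(): the state, without advancing time (a new reading comes with each control period).
- r.snapshot(name): name is "side" or "top" or "wrist"; returns a dict with "img" (480x640x3 uint8, red, green, blue), "fx", "fy", "cx", "cy" (pixels), "origin" and "rotation" of the camera in the world; the wrist camera has in their place "T_tool_cam" (4x4, takes a point from camera to tool coordinates, whose origin is the TCP and whose axes are the flange's). Camera axes: x right, y up, looking along -z (the intrinsics and any distortion apply to the point x, -y, -z); pixel columns grow to the right and rows downward; lengths in m; the calibration is good to about 2 mm. A picture is of the moment at which its call begins: read the wrist's pose just before it. There is no depth.
- r.finish_job(): hands the job in, once; it reports no verdict.
Trained networks look in the newest picture that a camera, given by its name, has taken for a name from the list of things; names that differ only in an ending like _2 or _b are one class to them, and where a whole thing is asked for, a point or a joint stands for the part that bears it (a point fixed in the world has none). Each returns a list of dicts, best first, with "confidence" (0 to 1); they miss things now and then, are a little off and sometimes report something else, mostly with a low value. They report only what shows in the picture. A call takes as long as a camera call.
- r.spot_in(label, camera): "rect" ([left, top, right, bottom] in pixels, round what is visible of it).
- r.spot_point(label, camera): "location" ([row, column] in pixels: a listed point, or the origin of a listed thing).
The state is a dict: "clock": time; "q": joint angles; "qd": joint speeds; "joint_torque": joint torques, N m; "tool_pos": TCP position; "eef_rot": TCP orientation; "contact_force": force on the tool from outside, world axes, zero at the start; "moment": the same for the moment, N m; "opening": opening from 0.0 (shut) to 1.0 (fully open).
Only numpy, scipy, OpenCV 4.12 (cv2) and the standard library are available. Lean on these libraries where they do the work, as an engineer would, in place of code of your own. Each camera call takes 0.05 s, during which the arm holds its last target. There are 200 camera calls.

## Working session

There is one attempt and no reset: what is moved stays moved. The work goes in short steps, Python scripts to look and compute and a shell command to move; the robot and the scene stay as the last step left them, time stands still between calls to the robot, and variables do not carry over. Pictures are saved under pics/ and viewed, about 8 in all and at most 12, crops included, and the job is handed in when it is done.

```bash
mkdir -p pics; cat > h.py <<'E'
import numpy as np, cv2
from plant import r
from scipy.spatial.transform import Rotation as R
def ray(cam,s,px,st=None):
    row,col=px
    d=np.array([(col-s['cx'])/s['fx'],-(row-s['cy'])/s['fy'],-1.])
    if 'T_tool_cam' in s:
        T=np.array(s['T_tool_cam']);Q=R.from_quat(st['eef_rot']).as_matrix()
        o=Q@T[:3,3]+np.array(st['tool_pos']);d=Q@T[:3,:3]@d
    else:
        o=np.array(s['origin']);d=np.array(s['rotation'])@d
    return o,d/np.linalg.norm(d)
def atz(o,d,z): return o+d*(z-o[2])/d[2]
def tri(rs):
    A=sum(np.eye(3)-np.outer(d,d) for o,d in rs);b=sum((np.eye(3)-np.outer(d,d))@o for o,d in rs)
    p=np.linalg.solve(A,b)
    return p,[np.linalg.norm(np.cross(p-o,d)) for o,d in rs]
E
python3 - <<'E'
from h import *
st=r.get_state();print({k:np.round(v,3) for k,v in st.items()})
labs=['upper_tray_lug','upper_tray_center','upper_tray_near_corner','upper_tray_far_corner','upper_tray_left_corner','upper_tray_right_corner','lower_tray','paper_towel','sample_pot_center','tape_roll_center','clamp_block_center']
S={}
for c in ['side','top','wrist']:
    s=r.snapshot(c);S[c]=s;print(c,[k for k in s if k!='img'],[s[k] for k in('fx','fy','cx','cy')], s.get('origin'))
    cv2.imwrite(f'pics/{c}0.png',s['img'][:,:,::-1])
for l in labs:
    rs=[]
    for c in S:
        p=r.spot_point(l,c)
        print(l,c,[(np.round(x['location'],1),round(x['confidence'],2)) for x in p[:2]])
        if p and p[0]['confidence']>.4: rs.append(ray(c,S[c],p[0]['location'],st))
    if len(rs)>1: print('   ',np.round(tri(rs),4) if 0 else [np.round(v,4) for v in tri(rs)])
E
```

```text
{'clock': np.float64(0.0), 'q': array([-1.142,  0.69 , -0.195,  1.566,  0.157,  0.902, -0.215]), 'qd': array([-0.   ,  0.001, -0.   , -0.   ,  0.   , -0.002, -0.003]), 'joint_torque': array([-0.0000e+00, -5.2757e+01, -1.2670e+00, -1.5343e+01, -5.3000e-02,
        7.0000e-03,  0.0000e+00]), 'tool_pos': array([0.24 , 0.576, 0.238]), 'eef_rot': array([ 0.196,  0.981, -0.001, -0.   ]), 'contact_force': array([0.12 , 0.642, 0.249]), 'moment': array([0.011, 0.028, 0.028]), 'opening': np.float64(0.998)}
side ['fx', 'fy', 'cx', 'cy', 'origin', 'rotation'] [586.2832286715453, 586.2832286715453, 319.85336194725033, 247.92266603819576] [ 0.10602544 -1.02286463  0.56781338]
top ['fx', 'fy', 'cx', 'cy', 'origin', 'rotation'] [582.8623748649037, 582.8623748649037, 319.7089277073209, 230.3214077024473] [ 0.4227649  -0.01541388  1.36251781]
wrist ['fx', 'fy', 'cx', 'cy', 'T_tool_cam'] [386.94237716173706, 386.94237716173706, 318.0276851019063, 240.994610469489] None
upper_tray_lug side [(array([221.4, 311.4]), 0.87)]Traceback (most recent call last):
  File "<stdin>", line 13, in <module>
  File "h.py", line 11, in ray
    o=np.array(s['origin']);d=np.array(s['rotation'])@d
                              ~~~~~~~~~~~~~~~~~~~~~~~^~
ValueError: matmul: Input operand 1 has a mismatch in its core dimension 0, with gufunc signature (n?,k),(k,m?)->(n?,m?) (size 3 is different from 4)
```

```bash
sed -i "s/d=np.array(s\['rotation'\])@d/d=R.from_quat(s['rotation']).apply(d)/" h.py
cat > m.py <<'E'
from h import *
import sys
labs=['upper_tray_lug','upper_tray_center','upper_tray_near_corner','upper_tray_far_corner','upper_tray_left_corner','upper_tray_right_corner','lower_tray','paper_towel','sample_pot_center','tape_roll_center','clamp_block_center']
def measure(cams,tag,labs=labs,zs=None):
    S={}
    for c in cams:
        st=r.get_state();s=r.snapshot(c);S[c]=(s,st)
        cv2.imwrite(f'pics/{c}{tag}.png',s['img'][:,:,::-1])
    for l in labs:
        rs=[];t=[]
        for c in S:
            p=r.spot_point(l,c)
            t.append((c,[([int(v) for v in x['location']],round(x['confidence'],2)) for x in p[:2]]))
            if p and p[0]['confidence']>.4: rs.append(ray(c,S[c][0],p[0]['location'],S[c][1]))
        print(l,t)
        if len(rs)>1: print('   ',[np.round(v,4).tolist() for v in tri(rs)])
        elif rs: print('   z=0,.05:',np.round(atz(*rs[0],0),4),np.round(atz(*rs[0],.05),4))
if __name__=='__main__': measure(sys.argv[2:],sys.argv[1])
E
python3 m.py 0 side top wrist; python3 -c "
import cv2,numpy as np
a=cv2.imread('pics/side0.png');b=cv2.imread('pics/top0.png')
cv2.imwrite('pics/both.png',cv2.resize(np.vstack([a,b]),None,fx=.625,fy=.625,interpolation=cv2.INTER_AREA))"
```

```text
upper_tray_lug [('side', [([216, 315], 0.96)]), ('top', [([215, 257], 0.84), ([250, 382], 0.36)]), ('wrist', [])]
    [[0.5578, 0.1225, 0.0624], [0.0006, 0.0006]]
upper_tray_center [('side', [([213, 306], 0.58)]), ('top', [([206, 214], 0.62), ([213, 255], 0.25)]), ('wrist', [])]
    [[0.5773, 0.225, 0.0277], [0.0004, 0.0004]]
upper_tray_near_corner [('side', [([222, 310], 0.64)]), ('top', [([215, 247], 0.79), ([238, 201], 0.57)]), ('wrist', [])]
    [[0.5582, 0.1491, 0.0362], [0.0005, 0.0005]]
upper_tray_far_corner [('side', []), ('top', [([214, 246], 0.74), ([195, 177], 0.61)]), ('wrist', [])]
   z=0,.05: [0.5637 0.1558 0.    ] [0.5585 0.1495 0.05  ]
upper_tray_left_corner [('side', [([211, 275], 0.88), ([305, 338], 0.3)]), ('top', [([237, 197], 0.92)]), ('wrist', [])]
    [[0.5061, 0.261, 0.0312], [0.0015, 0.0015]]
upper_tray_right_corner [('side', [([207, 336], 0.57)]), ('top', [([176, 228], 0.81), ([241, 197], 0.15)]), ('wrist', [])]
    [[0.6443, 0.1949, 0.0434], [0.0024, 0.0024]]
lower_tray [('side', [([224, 305], 0.7), ([218, 308], 0.52)]), ('top', []), ('wrist', [])]
   z=0,.05: [0.5727 0.2256 0.    ] [0.5316 0.1157 0.05  ]
paper_towel [('side', [([305, 337], 0.76), ([357, 434], 0.41)]), ('top', [([250, 382], 0.98)]), ('wrist', [])]
    [[0.4873, -0.1651, 0.0024], [0.0008, 0.0008]]
sample_pot_center [('side', []), ('top', [([296, 323], 0.82)]), ('wrist', [])]
   z=0,.05: [ 0.3773 -0.0305  0.    ] [ 0.379  -0.0299  0.05  ]
tape_roll_center [('side', [([373, 372], 0.55)]), ('top', [([266, 465], 0.7)]), ('wrist', [])]
    [[0.4567, -0.3628, -0.0032], [0.0008, 0.0008]]
clamp_block_center [('side', [([356, 431], 0.69)]), ('top', [([223, 475], 0.86), ([251, 385], 0.18)]), ('wrist', [])]
    [[0.5551, -0.3787, 0.0111], [0.0014, 0.0014]]
```

View pics/both.png

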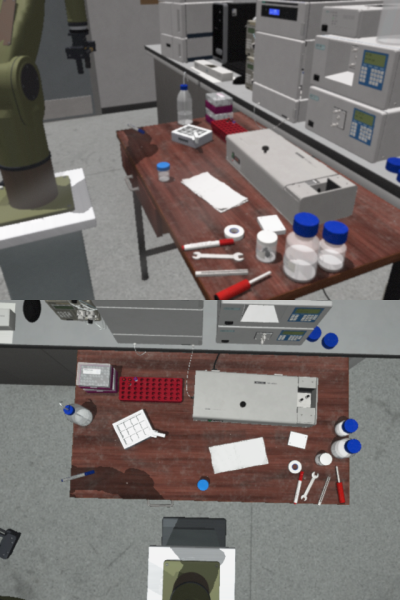

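```bash
python3 -m jog '[{"translation":[-0.6,-0.4,0],"twist":0,"claw":100},{"translation":[-0.8,-0.5,0],"twist":0,"claw":100},{"translation":[-0.8,-0.5,0],"twist":0,"claw":100},{"translation":[-0.8,-0.5,0],"twist":0,"claw":100},{"translation":[-0.8,-0.5,0],"twist":0,"claw":100},{"translation":[-0.8,-0.5,0],"twist":0,"claw":100},{"translation":[-0.8,-0.5,0],"twist":0,"claw":100},{"translation":[-0.8,-0.5,0],"twist":0,"claw":100},{"translation":[-0.8,-0.5,0],"twist":0,"claw":100},{"translation":[-0.8,-0.5,0],"twist":0,"claw":100},{"translation":[-0.8,-0.5,0],"twist":0,"claw":100},{"translation":[-0.8,-0.5,0],"twist":0,"claw":100},{"translation":[-0.8,-0.5,0],"twist":0,"claw":100},{"translation":[-0.8,-0.5,0],"twist":0,"claw":100},{"translation":[-0.6,-0.4,0],"twist":0,"claw":100}]' 20
python3 -m jog '[{"translation":[0,0,0],"twist":1,"claw":100},{"translation":[0,0,0],"twist":1,"claw":100},{"translation":[0,0,0],"twist":1,"claw":100},{"translation":[0,0,0],"twist":1,"claw":100},{"translation":[0,0,0],"twist":1,"claw":100},{"translation":[0,0,0],"twist":1,"claw":100},{"translation":[0,0,0],"twist":1,"claw":100},{"translation":[0,0,0],"twist":1,"claw":100},{"translation":[0,0,0],"twist":1,"claw":100},{"translation":[0,0,0],"twist":1,"claw":100},{"translation":[0,0,0],"twist":1,"claw":100},{"translation":[0,0,0],"twist":1,"claw":100},{"translation":[0,0,0],"twist":1,"claw":100},{"translation":[0,0,0],"twist":0,"claw":100},{"translation":[0,0,0],"twist":0,"claw":100}]'
python3 m.py 1 wrist side top; python3 -c "
from h import *
st=r.get_state();print(st['q'],R.from_quat(st['eef_rot']).as_matrix().round(3))"
```

```text
clock: 3.25
tool_pos: [0.5583, 0.1254, 0.2388]
eef_rot: [0.198, 0.98, -0.0, 0.001]
contact_force: [0.3, -0.2, -0.4]
opening: 1.002
clock: 4.5
tool_pos: [0.5563, 0.1292, 0.2387]
eef_rot: [0.768, 0.64, -0.0, 0.0]
contact_force: [1.1, -0.2, 0.5]
opening: 1.001
upper_tray_lug [('wrist', [([209, 320], 0.68), ([96, 323], 0.48)]), ('side', [([219, 314], 0.8), ([212, 305], 0.7)]), ('top', [([213, 257], 0.37)])]
    [[0.5592, 0.1308, 0.0505], [0.0001, 0.0001]]
upper_tray_center [('wrist', []), ('side', [([215, 309], 0.79)]), ('top', [])]
   z=0,.05: [0.6017 0.2731 0.    ] [0.5581 0.159  0.05  ]
upper_tray_near_corner [('wrist', [([188, 322], 0.91)]), ('side', [([220, 313], 0.94)]), ('top', [([215, 247], 0.58)])]
    [[0.562, 0.1472, 0.0417], [0.0018, 0.0017, 0.0034]]
upper_tray_far_corner [('wrist', []), ('side', [([196, 304], 0.72)]), ('top', [([227, 475], 0.44)])]
    [[0.4557, -0.2847, 0.2783], [0.07, 0.07]]
upper_tray_left_corner [('wrist', [([72, 225], 0.91)]), ('side', [([210, 273], 0.79), ([221, 311], 0.57)]), ('top', [])]
    [[0.5012, 0.2564, 0.0364], [0.0, 0.0]]
upper_tray_right_cor
[... 420 characters left out ...]
9], [0.004, 0.004]]
sample_pot_center [('wrist', [([380, 187], 0.59)]), ('side', [([275, 260], 0.8)]), ('top', [([296, 324], 0.75)])]
    [[0.3797, -0.0342, 0.0268], [0.0023, 0.0012, 0.0025]]
tape_roll_center [('wrist', []), ('side', [([371, 372], 0.58)]), ('top', [([267, 468], 0.6), ([213, 256], 0.18)])]
    [[0.4547, -0.3669, 0.0037], [0.0015, 0.0015]]
clamp_block_center [('wrist', []), ('side', [([357, 433], 0.92), ([223, 306], 0.16)]), ('top', [([226, 476], 0.88), ([251, 382], 0.45)])]
    [[0.551, -0.384, 0.0126], [0.003, 0.003]]
[-0.39558199  0.61927857  0.14670818  1.74306531 -0.1200873   0.78793287
 -0.37625438] [[ 0.184  0.983  0.   ]
 [ 0.983 -0.184  0.   ]
 [ 0.    -0.    -1.   ]]
```

View pics/wrist1.png

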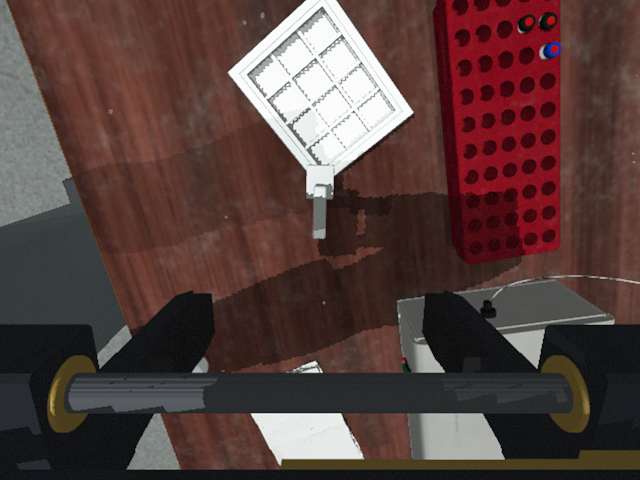

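```bash
python3 - <<'E'
from h import *
s=r.snapshot('wrist');st=r.get_state()
img=s['img'];cv2.imwrite('pics/crop.png',cv2.resize(img[150:260,260:380,::-1],None,fx=5,fy=5,interpolation=cv2.INTER_CUBIC))
for px,z in [((72,229),.0375),((114,412),.0375),((238,314),.064),((238,325),.064),((197,320),.064),((188,322),.0375),((238,320),.036)]:
    print(px,z,atz(*ray('wrist',s,px,st),z).round(4))
g=cv2.cvtColor(img,cv2.COLOR_RGB2GRAY)
print(g[180:245:5,302:338:2])
E
```

```text
(72, 229) 0.0375 [0.5051 0.256  0.0375]
(114, 412) 0.0375 [0.6505 0.1951 0.0375]
(238, 314) 0.064 [0.5491 0.1096 0.064 ]
(238, 325) 0.064 [0.5585 0.1078 0.064 ]
(197, 320) 0.064 [0.5609 0.1441 0.064 ]
(188, 322) 0.0375 [0.5633 0.1468 0.0375]
(238, 320) 0.036 [0.5528 0.1002 0.036 ]
[[ 52  48 181 238 236 236 235 235 233 234 233 233 232 231 233 226  12  27]
 [ 56  54 183 236 234 235 222 124 110 106  91  97 101 107 103 219  16  25]
 [ 60  62 186 236 234 230 220 239 237 233 232 224 125 107 109 108  24  27]
 [ 58  57  86 109 108 111 233 243 242 190 218 226 119 110 109  88  21  28]
 [ 56  56  50  44  43  49 106 109 109 109 110 108  62  19  22  25  24  29]
 [ 56  60  54  52  44  49 109 109 109 109 110 109  63  18  22  23  25  24]
 [ 49  50  52  58  50  59 110 110 111 110 110 111  45  26  27  31  29  29]
 [ 57  59  59  65  54  60 109 110 108 107 107 110  39  22  31  27  33  29]
 [ 56  58  59  54  62  67 110 110 107 109 110 110  34  29  24  33  33  29]
 [ 69  63  57  54  57  72 108 112 109 111 110 111  32  23  23  29  28  32]
 [ 64  65  60  58  59  85 135 140 164 164 163 152  26  29  28  35  29  32]
 [ 60  60  60  63  68  96 135 161 160 159 162 149  27  27  21  29  33  31]
 [ 63  59  55  56  58  63  67  67  52  29  30  32  29  23  23  30  27  33]]
```

View pics/crop.png

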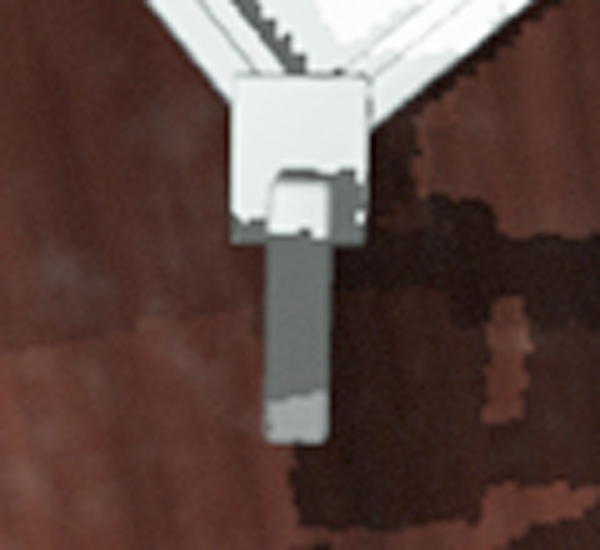

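```bash
python3 -m jog '[{"translation":[-0.12,0,0.5],"twist":0,"claw":60},{"translation":[0,0,0.7],"twist":0,"claw":60},{"translation":[0,0,0.7],"twist":0,"claw":60},{"translation":[0,0,0.7],"twist":0,"claw":60},{"translation":[0,0,0.6],"twist":0,"claw":60},{"translation":[0,0,0.4],"twist":0,"claw":60},{"translation":[0,0,0],"twist":0,"claw":60},{"translation":[0,0,0],"twist":0,"claw":60}]' 20
python3 - <<'E'
from h import *
st=r.get_state();s=r.snapshot('wrist')
cv2.imwrite('pics/w2.png',s['img'][:,:,::-1])
p=r.spot_point('upper_tray_lug','wrist');print(p)
for q in p: print(atz(*ray('w',s,q['location'],st),.05).round(4))
print(R.from_quat(st['eef_rot']).as_matrix().round(3))
E
```

```text
clock: 7.02
tool_pos: [0.5552, 0.1241, 0.0943]
eef_rot: [0.77, 0.639, -0.001, -0.0]
contact_force: [1.0, -0.2, 0.9]
opening: 0.598
[{'location': [265.2, 318.4], 'confidence': 0.84}, {'location': [64.2, 324.3], 'confidence': 0.44}]
[0.5561 0.1284 0.05  ]
[0.5766 0.2235 0.05  ]
[[ 0.184  0.983 -0.001]
 [ 0.983 -0.184 -0.   ]
 [-0.001 -0.001 -1.   ]]
```

View pics/w2.png

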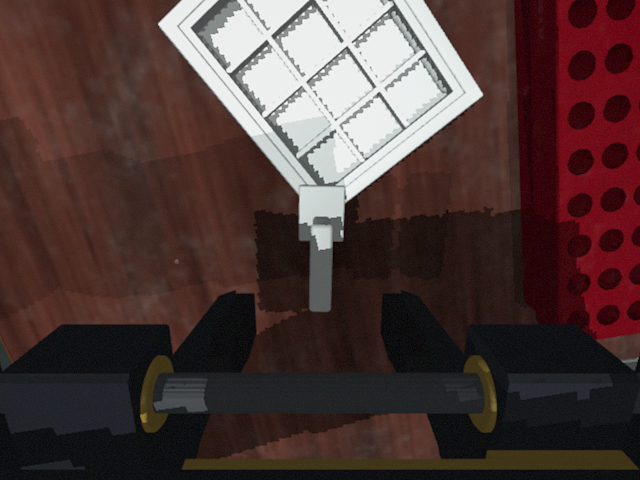

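```bash
python3 - <<'E'
from h import *
st=r.get_state();s=r.snapshot('wrist')
for px in [(311,320),(218,321)]: print(atz(*ray('w',s,px,st),.064).round(4))
E
```

```text
[0.5545 0.1086 0.064 ]
[0.5639 0.1567 0.064 ]
```

```bash
python3 -m jog '[{"translation":[0.05,0.03,0.3],"twist":0,"claw":60},{"translation":[0,0,0.4],"twist":0,"claw":60},{"translation":[0,0,0.4],"twist":0,"claw":60},{"translation":[0,0,0.3],"twist":0,"claw":60},{"translation":[0,0,0.16],"twist":0,"claw":60},{"translation":[0,0,0],"twist":0,"claw":60},{"translation":[0,0,0],"twist":0,"claw":60}]' 20
python3 -m jog '[{"translation":[0,0,0],"twist":0,"claw":35},{"translation":[0,0,0],"twist":0,"claw":30},{"translation":[0,0,0],"twist":0,"claw":25},{"translation":[0,0,0],"twist":0,"claw":20},{"translation":[0,0,0],"twist":0,"claw":16},{"translation":[0,0,0],"twist":0,"claw":13},{"translation":[0,0,0],"twist":0,"claw":10},{"translation":[0,0,0],"twist":0,"claw":7},{"translation":[0,0,0],"twist":0,"claw":4},{"translation":[0,0,0],"twist":0,"claw":0},{"translation":[0,0,0],"twist":0,"claw":0},{"translation":[0,0,0],"twist":0,"claw":0}]' 15
python3 - <<'E'
from h import *
s=r.snapshot('wrist')
cv2.imwrite('pics/w3.png',s['img'][:,:,::-1])
E
```

```text
clock: 7.75
tool_pos: [0.5572, 0.126, 0.0323]
eef_rot: [0.77, 0.639, 0.0, 0.0]
contact_force: [0.0, -0.8, -0.0]
opening: 0.603
clock: 8.75
tool_pos: [0.5571, 0.126, 0.0324]
eef_rot: [0.77, 0.639, 0.0, -0.0]
contact_force: [-0.1, 0.9, 2.3]
opening: 0.099
```

View pics/w3.png

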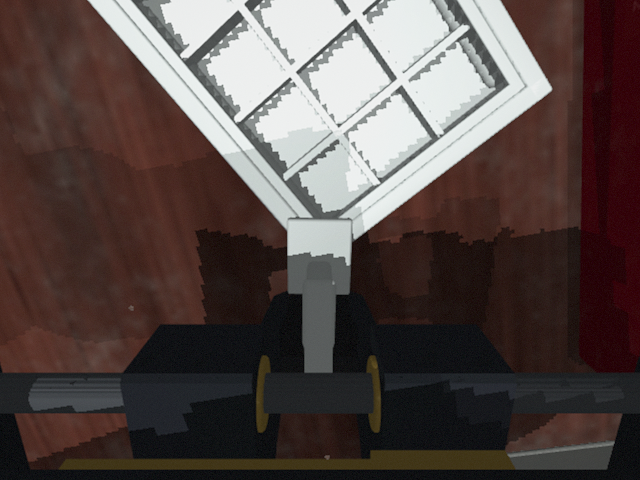

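```bash
python3 -m jog '[{"translation":[0.005,0,-0.05],"twist":0,"claw":0},{"translation":[0.005,0,-0.05],"twist":0,"claw":0},{"translation":[0.005,0,-0.05],"twist":0,"claw":0},{"translation":[0.005,0,-0.05],"twist":0,"claw":0},{"translation":[0.005,0,-0.05],"twist":0,"claw":0},{"translation":[0.005,0,-0.05],"twist":0,"claw":0},{"translation":[0,0,0],"twist":0,"claw":0}]' 20
python3 - <<'E'
from h import *
from m import measure
measure(['wrist','side'],'4',['upper_tray_near_corner','upper_tray_far_corner','upper_tray_left_corner','upper_tray_right_corner'])
a=cv2.imread('pics/wrist4.png');b=cv2.imread('pics/side4.png')
cv2.imwrite('pics/c4.png',np.hstack([cv2.resize(a,(400,300)),cv2.resize(b[160:250,245:365],(400,300),interpolation=cv2.INTER_CUBIC)]))
E
```

```text
clock: 9.38
tool_pos: [0.5576, 0.127, 0.045]
eef_rot: [0.77, 0.639, 0.0, 0.0]
contact_force: [0.4, -1.0, 1.2]
opening: 0.102
upper_tray_near_corner [('wrist', [([268, 324], 0.59), ([57, 321], 0.26)]), ('side', [([213, 307], 0.67), ([222, 306], 0.16)])]
    [[0.5588, 0.1539, 0.0594], [0.0059, 0.0059]]
upper_tray_far_corner [('wrist', []), ('side', [([197, 301], 0.85)])]
   z=0,.05: [0.6296 0.403  0.    ] [0.5835 0.2774 0.05  ]
upper_tray_left_corner [('wrist', []), ('side', [([213, 274], 0.76), ([304, 338], 0.57)])]
   z=0,.05: [0.5258 0.3283 0.    ] [0.4888 0.2093 0.05  ]
upper_tray_right_corner [('wrist', [([93, 541], 0.9)]), ('side', [([206, 335], 0.68)])]
    [[0.6455, 0.1983, 0.047], [0.0044, 0.0044]]
```

View pics/c4.png

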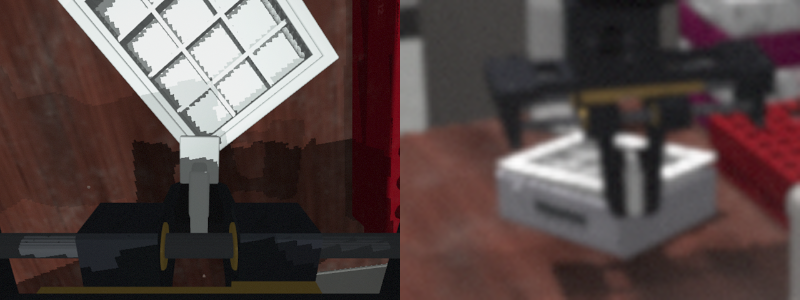

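```bash
python3 -m jog '[{"translation":[0.01,0,-0.05],"twist":0,"claw":0},{"translation":[0.01,0,-0.05],"twist":0,"claw":0},{"translation":[0.01,0,-0.05],"twist":0,"claw":0}]'
python3 -m jog '[{"translation":[0.01,0,-0.05],"twist":0,"claw":0},{"translation":[0,0,0],"twist":0,"claw":0},{"translation":[0,0,0],"twist":0,"claw":0}]'
python3 - <<'E'
from h import *
from m import measure
measure(['wrist','side'],'5',['upper_tray_near_corner','upper_tray_far_corner','upper_tray_left_corner','upper_tray_right_corner'])
a=cv2.imread('pics/wrist5.png');b=cv2.imread('pics/side5.png')
cv2.imwrite('pics/c5.png',np.hstack([cv2.resize(a,(400,300)),cv2.resize(b[160:250,245:365],(400,300),interpolation=cv2.INTER_CUBIC)]))
E
```

```text
clock: 10.13
tool_pos: [0.5567, 0.1282, 0.0501]
eef_rot: [0.77, 0.639, -0.001, -0.0]
contact_force: [-0.4, -1.4, -2.6]
opening: 0.098
clock: 10.38
tool_pos: [0.5576, 0.1289, 0.0525]
eef_rot: [0.769, 0.639, 0.0, -0.0]
contact_force: [1.0, -1.6, 0.4]
opening: 0.101
upper_tray_near_corner [('wrist', [([267, 320], 0.56)]), ('side', [([214, 314], 0.79)])]
    [[0.565, 0.1494, 0.0564], [0.0027, 0.0027]]
upper_tray_far_corner [('wrist', [([1, 96], 0.44)]), ('side', [([198, 300], 0.7)])]
    [[0.5423, 0.2304, 0.0828], [0.0237, 0.0237]]
upper_tray_left_corner [('wrist', [([3, 95], 0.69)]), ('side', [([211, 274], 0.86)])]
    [[0.5013, 0.259, 0.0359], [0.003, 0.003]]
upper_tray_right_corner [('wrist', [([97, 535], 0.63)]), ('side', [([203, 340], 0.78)])]
    [[0.6525, 0.198, 0.0518], [0.0026, 0.0026]]
```

View pics/c5.png

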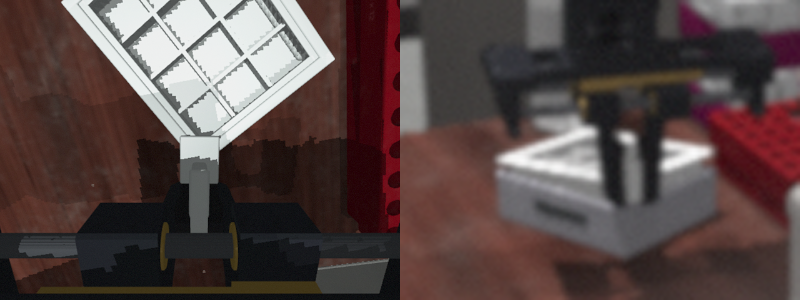

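```bash
python3 -m jog '[{"translation":[0.015,0,-0.05],"twist":0,"claw":0},{"translation":[0.015,0,-0.05],"twist":0,"claw":0},{"translation":[0,0,0],"twist":0,"claw":0}]'
python3 -m jog '[{"translation":[0.015,0,-0.05],"twist":0,"claw":0},{"translation":[0.015,0,-0.05],"twist":0,"claw":0},{"translation":[0.015,0,-0.05],"twist":0,"claw":0},{"translation":[0,0,0],"twist":0,"claw":0}]'
python3 - <<'E'
from h import *
from m import measure
measure(['wrist','side'],'6',['upper_tray_near_corner','upper_tray_far_corner','upper_tray_left_corner','upper_tray_right_corner'])
a=cv2.imread('pics/wrist6.png');b=cv2.imread('pics/side6.png')
cv2.imwrite('pics/c6.png',np.hstack([cv2.resize(a,(400,300)),cv2.resize(b[160:250,245:365],(400,300),interpolation=cv2.INTER_CUBIC)]))
E
```

```text
clock: 11.13
tool_pos: [0.5581, 0.1303, 0.0567]
eef_rot: [0.769, 0.639, 0.0, 0.0]
contact_force: [0.9, -0.3, -1.7]
opening: 0.101
clock: 11.47
tool_pos: [0.5581, 0.1318, 0.0627]
eef_rot: [0.769, 0.639, 0.0, 0.0]
contact_force: [1.0, -0.7, -2.0]
opening: 0.101
upper_tray_near_corner [('wrist', [([265, 317], 0.87)]), ('side', [([211, 310], 0.81)])]
    [[0.5608, 0.1534, 0.0637], [0.001, 0.001]]
upper_tray_far_corner [('wrist', [([70, 318], 0.63)]), ('side', [([196, 301], 0.9)])]
    [[0.5705, 0.2248, 0.0741], [0.0051, 0.0051]]
upper_tray_left_corner [('wrist', [([15, 107], 0.56)]), ('side', [([205, 272], 0.67)])]
    [[0.5021, 0.2588, 0.0482], [0.0005, 0.0005]]
upper_tray_right_corner [('wrist', [([98, 525], 0.89), ([266, 321], 0.28)]), ('side', [([201, 336], 0.88)])]
    [[0.6473, 0.2016, 0.0566], [0.0018, 0.0018]]
```

View pics/c6.png

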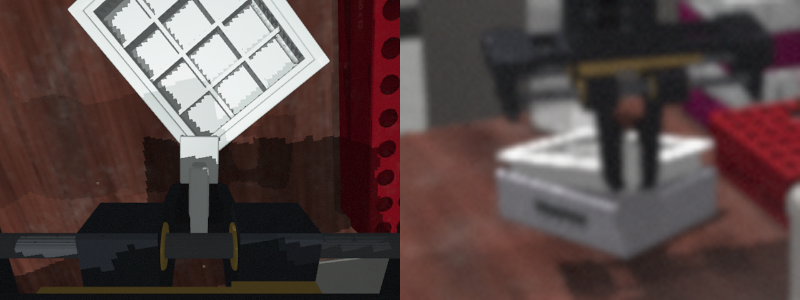

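```bash
python3 -m jog '[{"translation":[0.015,0,-0.05],"twist":0,"claw":0},{"translation":[0.015,0,-0.05],"twist":0,"claw":0},{"translation":[0,0,0],"twist":0,"claw":0}]'
python3 -m jog '[{"translation":[0,0,0],"twist":0,"claw":0},{"translation":[0,0,0],"twist":0,"claw":0},{"translation":[0,0,-0.05],"twist":0,"claw":0},{"translation":[0,0,-0.05],"twist":0,"claw":0},{"translation":[0,0,-0.05],"twist":0,"claw":0},{"translation":[0,0,-0.05],"twist":0,"claw":0},{"translation":[0,0,-0.05],"twist":0,"claw":0},{"translation":[0,0,-0.05],"twist":0,"claw":0},{"translation":[0,0,0],"twist":0,"claw":0}]' 36
python3 - <<'E'
from h import *
from m import measure
measure(['wrist','side'],'7',['upper_tray_near_corner','upper_tray_far_corner','upper_tray_left_corner','upper_tray_right_corner'])
a=cv2.imread('pics/wrist7.png');b=cv2.imread('pics/side7.png')
cv2.imwrite('pics/c7.png',np.hstack([cv2.resize(a,(400,300)),cv2.resize(b[160:250,245:365],(400,300),interpolation=cv2.INTER_CUBIC)]))
E
```

```text
clock: 12.22
tool_pos: [0.5583, 0.1326, 0.0667]
eef_rot: [0.77, 0.639, -0.0, 0.0]
contact_force: [0.4, -1.4, -1.0]
opening: 0.102
clock: 12.97
tool_pos: [0.5586, 0.1334, 0.0788]
eef_rot: [0.769, 0.639, 0.001, -0.0]
contact_force: [0.2, 0.4, -0.8]
opening: 0.096
upper_tray_near_corner [('wrist', [([266, 321], 0.9)]), ('side', [([202, 310], 0.66)])]
    [[0.562, 0.156, 0.0832], [0.002, 0.002]]
upper_tray_far_corner [('wrist', []), ('side', [([194, 304], 0.84), ([206, 307], 0.17)])]
   z=0,.05: [0.6458 0.4244 0.    ] [0.5982 0.2969 0.05  ]
upper_tray_left_corner [('wrist', [([20, 110], 0.81)]), ('side', [([199, 274], 0.88)])]
    [[0.5044, 0.2582, 0.0641], [0.0009, 0.0009]]
upper_tray_right_corner [('wrist', [([99, 522], 0.75)]), ('side', [([195, 338], 0.77), ([200, 312], 0.39)])]
    [[0.6505, 0.2025, 0.0712], [0.0008, 0.0008]]
```

View pics/c7.png

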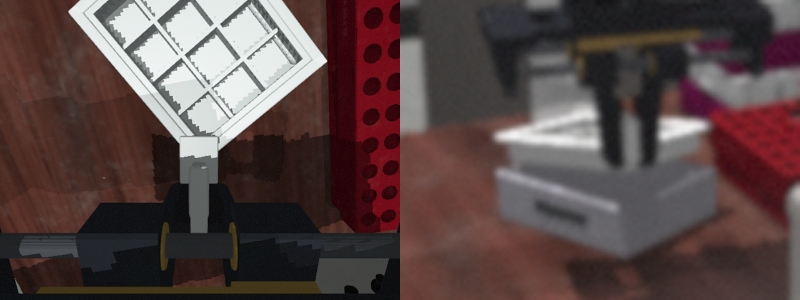

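```bash
python3 -m jog '[{"translation":[0,0,-0.1],"twist":0,"claw":0},{"translation":[0,0,-0.15],"twist":0,"claw":0},{"translation":[0,0,-0.25],"twist":0,"claw":0},{"translation":[0,0,-0.35],"twist":0,"claw":0},{"translation":[0,0,-0.4],"twist":0,"claw":0},{"translation":[0,0,-0.4],"twist":0,"claw":0},{"translation":[0,0,-0.4],"twist":0,"claw":0},{"translation":[0,0,-0.4],"twist":0,"claw":0},{"translation":[0,0,-0.4],"twist":0,"claw":0},{"translation":[0,0,-0.4],"twist":0,"claw":0},{"translation":[0,0,-0.4],"twist":0,"claw":0},{"translation":[0,0,-0.3],"twist":0,"claw":0},{"translation":[0,0,-0.2],"twist":0,"claw":0},{"translation":[0,0,-0.1],"twist":0,"claw":0},{"translation":[0,0,0],"twist":0,"claw":0}]' 36
python3 - <<'E'
from m import measure
measure(['wrist','side','top'],'8')
E
```

```text
clock: 14.72
tool_pos: [0.5587, 0.1329, 0.2494]
eef_rot: [0.77, 0.639, 0.001, 0.0]
contact_force: [1.0, 0.8, -2.4]
opening: 0.096
upper_tray_lug [('wrist', [([325, 318], 0.64), ([432, 312], 0.4)]), ('side', [([124, 312], 0.95)]), ('top', [([249, 381], 0.71)])]
    [[0.5123, -0.0139, 0.2509], [0.1299, 0.0543, 0.1269]]
upper_tray_center [('wrist', [([63, 316], 0.78)]), ('side', [([132, 304], 0.7)]), ('top', [])]
    [[0.5766, 0.2303, 0.2279], [0.0003, 0.0003]]
upper_tray_near_corner [('wrist', [([266, 320], 0.82)]), ('side', [([132, 307], 0.75)]), ('top', [])]
    [[0.5603, 0.1535, 0.2474], [0.0029, 0.0029]]
upper_tray_far_corner [('wrist', [([266, 319], 0.26)]), ('side', [([123, 297], 0.84)]), ('top', [([183, 157], 0.87)])]
    [[0.5928, 0.3032, 0.2308], [0.0044, 0.0044]]
upper_tray_left_corner [('wrist', [([18, 105], 0.76)]), ('side', [([136, 272], 0.96)]), ('top', [([235, 177], 0.7)])]
    [[0.5007, 0.2607, 0.2209], [0.0046, 0.0087, 0.0044]]
upper_tray_right_corner [('wrist', [([96, 525], 0.74), ([328, 318], 0.74)]), ('side', [([127, 338], 0.58)]), ('top', [])]
    [[0.6519, 0.2031, 0.2389], [0.0006, 0.0006]]
lower_tray [('wrist', []), ('side', [([225, 306], 0.73)]), ('top', [])]
   z=0,.05: [0.5725 0.2202 0.    ] [0.5314 0.1108 0.05  ]
paper_towel [('wrist', [([435, 309], 0.62), ([99, 523], 0.47)]), ('side', [([305, 336], 0.89)]), ('top', [([249, 381], 0.86)])]
    [[0.4893, -0.1631, 0.0023], [0.0026, 0.0037, 0.0014]]
sample_pot_center [('wrist', []), ('side', [([274, 262], 0.79)]), ('top', [([297, 323], 0.61)])]
    [[0.38, -0.0326, 0.0265], [0.0035, 0.0035]]
tape_roll_center [('wrist', []), ('side', [([373, 373], 0.96)]), ('top', [([267, 470], 0.5)])]
    [[0.4549, -0.3719, 0.0036], [0.0006, 0.0006]]
clamp_block_center [('wrist', []), ('side', [([355, 434], 0.71)]), ('top', [([226, 472], 0.92)])]
    [[0.5551, -0.3765, 0.0111], [0.0055, 0.0055]]
```

```bash
python3 -m jog '[{"translation":[-0.1,0,0],"twist":0,"claw":0},{"translation":[-0.25,-0.02,0],"twist":0,"claw":0},{"translation":[-0.4,-0.02,0],"twist":0,"claw":0},{"translation":[-0.55,-0.02,0],"twist":0,"claw":0},{"translation":[-0.65,-0.02,0],"twist":0,"claw":0},{"translation":[-0.65,-0.02,0],"twist":0,"claw":0},{"translation":[-0.65,-0.02,0],"twist":0,"claw":0},{"translation":[-0.65,-0.02,0],"twist":0,"claw":0},{"translation":[-0.65,-0.02,0],"twist":0,"claw":0},{"translation":[-0.65,-0.02,0],"twist":0,"claw":0},{"translation":[-0.65,-0.02,0],"twist":0,"claw":0},{"translation":[-0.65,-0.02,0],"twist":0,"claw":0},{"translation":[-0.65,-0.02,0],"twist":0,"claw":0},{"translation":[-0.65,-0.02,0],"twist":0,"claw":0},{"translation":[-0.65,-0.02,0],"twist":0,"claw":0},{"translation":[-0.55,-0.02,0],"twist":0,"claw":0},{"translation":[-0.5,-0.02,0],"twist":0,"claw":0},{"translation":[-0.35,-0.02,0],"twist":0,"claw":0},{"translation":[-0.2,-0.02,0],"twist":0,"claw":0},{"translation":[-0.1,0,0],"twist":0,"claw":0}]' 36
python3 -m jog '[{"translation":[0,0,0],"twist":0,"claw":0},{"translation":[0,0,0],"twist":0,"claw":0},{"translation":[0,0,0],"twist":0,"claw":0},{"translation":[0,0,0],"twist":0,"claw":0}]'
python3 - <<'E'
from h import *
from m import measure
measure(['wrist','side','top'],'9')
a=cv2.imread('pics/wrist9.png');b=cv2.imread('pics/side9.png');c=cv2.imread('pics/top9.png')
f=lambda x:cv2.resize(x,(400,300),interpolation=cv2.INTER_AREA)
cv2.imwrite('pics/c9.png',np.vstack([np.hstack([f(a),f(b)]),np.hstack([f(c),f(b[100:370,180:540])])]))
E
```

```text
clock: 18.18
tool_pos: [0.4681, -0.2654, 0.2484]
eef_rot: [0.77, 0.638, -0.0, 0.0]
contact_force: [0.1, 0.1, -1.7]
opening: 0.101
clock: 18.52
tool_pos: [0.4698, -0.2623, 0.2483]
eef_rot: [0.769, 0.639, 0.0, -0.0]
contact_force: [0.9, 0.1, -1.0]
opening: 0.096
upper_tray_lug [('wrist', [([325, 318], 0.71)]), ('side', [([189, 351], 0.66)]), ('top', [([253, 448], 0.92), ([237, 356], 0.54)])]
    [[0.4704, -0.2599, 0.2643], [0.0004, 0.0023, 0.0024]]
upper_tray_center [('wrist', [([63, 316], 0.7)]), ('side', [([191, 338], 0.78)]), ('top', [([245, 391], 0.85)])]
    [[0.4881, -0.162, 0.2255], [0.0029, 0.0014, 0.003]]
upper_tray_near_corner [('wrist', [([262, 318], 0.6)]), ('side', [([195, 347], 0.95)]), ('top', [([252, 436], 0.91)])]
    [[0.4735, -0.2408, 0.2482], [0.0007, 0.0029, 0.0026]]
upper_tray_far_corner [('wrist', [([95, 524], 0.67)]), ('side', [([179, 328], 0.7)]), ('top', [([235, 356], 0.74)])]
    [[0.5107, -0.1361, 0.2544], [0.067, 0.0309, 0.0497]]
upper_tray_left_corner [('wrist', [([19, 105], 0.95)]), ('side', [([194, 293], 0.56)]), ('top', [([284, 379], 0.87)])]
    [[0.41
[... 366 characters left out ...]
])]
    [[0.4956, -0.0392, 0.2498], [0.1896, 0.1224, 0.2251]]
paper_towel [('wrist', []), ('side', [([304, 340], 0.86)]), ('top', [([286, 378], 0.33)])]
   z=0,.05: [ 0.4955 -0.1591  0.    ] [ 0.4612 -0.2351  0.05  ]
sample_pot_center [('wrist', []), ('side', [([273, 263], 0.91), ([179, 328], 0.54)]), ('top', [([295, 327], 0.78)])]
    [[0.3821, -0.0394, 0.0323], [0.0017, 0.0017]]
tape_roll_center [('wrist', []), ('side', [([371, 374], 0.8)]), ('top', [([244, 391], 0.68)])]
    [[0.5249, -0.2109, -0.1292], [0.0166, 0.0166]]
clamp_block_center [('wrist', [([292, 414], 0.71)]), ('side', [([357, 431], 0.96)]), ('top', [([224, 474], 0.58)])]
    [[0.554, -0.3795, 0.01], [0.0019, 0.0007, 0.0016]]
```

View pics/c9.png

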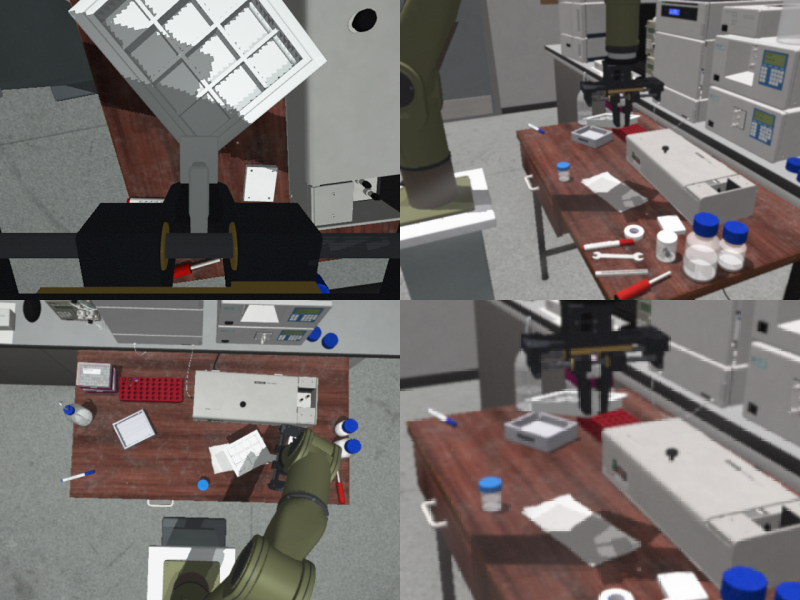

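```bash
python3 -c "
from h import *
st=r.get_state();print(st['clock'],np.abs(st['qd']).max(),st['opening'],np.round(st['tool_pos'],4))
print(r.finish_job())"
```

```text
20.3167 0.0018325560875205745 0.09831093530734666 [ 0.4694 -0.2636  0.2483]
the job is handed in; nothing more can be done
None
```

I pinched the lug at 15–20 N and raised its corner in small steps. The near corner reached about 26 mm up by camera while the opposite corner still looked seated. I then firmed the grip to 36 N, pulled the tray clear and carried it over the towel. I handed in at 20.3 s of the 48 s; no verdict was reported.

**Last checks before handing in:**
- **Position:** the tray centre measured (0.488, -0.162), against (0.489, -0.163) for the towel middle.
- **Height and tilt:** three corners measured between 0.225 and 0.248 m. Tilt works out at about 0.2 rad.
- **Hold:** the arm was at rest with the fingers closed on the lug, at an opening of about 8.7 mm.
- **Steel tray:** in the pictures it lay flat where it started. The side camera put it within about 2 pixels of its first position.
- **Bystanders:** the clamp block measured within 2 mm of its start. The jar measured within about 10 mm, which I take as measurement scatter; it looked unmoved.

**Checks that failed or disagreed:**
- **Far corner:** its last reading used a wrong detection, so I inferred its height at about 0.21 m from the tilt.
- **Steel tray and tape roll:** the networks confused both with the white tray in some views. Their last triangulated positions were useless, so I relied on the side picture and the pixel positions.
- **Wrist force:** the readings stayed within noise (under 3 N), so they did not show the nubs letting go. I judged the release from the pictures only.

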